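# Refit the filter of the bench dust extractor

## Task

Put the mesh filter back into the bench dust extractor, pull tab up. Loosen the hold-down bar by turning its wing knob clockwise (left-hand thread), feed one edge of the tilted filter into the deep slot opposite, lay it flat on the ledges and draw it under the raised bar up to the stop. Then screw the bar down onto it again, leaving everything else on the bench where it is.

Things in the scene. Friction and masses are not known exactly. Their poses are not given: they have to be found in the camera images.
- extractor: Grey sheet-metal dust extractor fixed on the bench, 225 (x) x 200 (y) x 96 mm high, open-topped. Origin: underside, straight below the middle of the seated filter. Slot on its -x side, bar on its +x side. The well is 140 wide between side cheeks; ledges round it, tops at z 70, carry the filter; fan chamber below. Seated filter: origin at x 0, y within 5, z 70 mm, axes parallel.
- slot_back (a point): Middle of the slot's back wall at ledge height (x -99, z 70 mm in the extractor). A fixed lip, 20 to 26 mm above the ledge, reaches from here 28 mm towards +x: a slot 20 high, 28 deep, 140 wide. The filter must go to within 8 mm of this wall to pass the bar when laid flat; tilted 18 degrees or less it fits that deep, and steeper while only partly in.
- stop (a point): Foot of the stop, an upright step 6 mm high at the bar end of the well (x +80, z 70 mm in the extractor). The filter, laid flat with one edge deep in the slot, is drawn about 15 to 19 mm in +x until its other edge meets this step; 9 mm of it then lie under the lip and 9 mm under the bar.
- bar_edge (a point): Middle of the hold-down bar's lower inner edge, 71 mm in +x from the extractor's origin, 76.5 mm above the bench when the knob is at 0. The bar, a flat steel strap 6 mm thick, reaches 36 mm from here in +x and 66 mm to either side. From the lip to this edge the mouth is 142 mm long, shorter than the filter (160).
- knob (a joint): Turn of the black wing knob, rad, 0 to 1.6 (end stops), growing clockwise seen from above, which raises knob and bar together: left-hand quick thread, 20 mm per turn (3.18 mm per rad). Starts at 0 to 0.2. The bar just touches the seated filter at 0.47 and clears it by 2 mm at 1.1, 2.8 mm at 1.35. Stays where it is left; friction about 0.12 N m.
- knob_grip (a point): Middle of the knob's wing, on its axis, 94 mm in +x of the extractor's origin, 117 mm above the bench at 0. The wing is 13 mm thick along this frame's x, 46 mm long along its y, and reaches from 17 mm below to 13 mm above this point; the frame turns with the knob. At 0 the wing lies along the bar; loosened, it points into the well up to the bar's edge.
- filter: Flat mesh filter panel in an aluminium frame, 160 (its x) x 130 (y) x 8 mm thick, about 0.35 kg, loose, flat on the bench at the start. Origin: centre of the underside. In the middle of its top stands a solid aluminium pull tab 10 mm thick (x), 60 mm long (y), from 8 to 46 mm above the underside. The same either way round.
- tin_large: Food tin full of artists' brushes, radius 42 mm, 180 mm high in all; origin under its centre. Leave alone.
- tin_small: Smaller tin full of brushes, radius 33 mm, 155 mm high in all; origin under its centre. Leave alone.
- tub: Small white plastic tub, radius 27 mm, 48 mm high; origin under its centre. Leave alone.
- jar: Amber glass jar with a steel lid, radius 32 mm, 85 mm high; origin under its centre. Leave alone.
- ferrule_box: Shallow card box of ferrules, 150 (x) x 100 (y) x 30 mm; origin under its centre. Leave alone.
- flat_brush: Flat paint brush lying on the bench along its x, from 130 mm behind to 45 mm ahead of its origin, 24 mm wide, 10 mm thick; origin under its ferrule. Leave alone.
- tape_dispenser: Black tape dispenser with a paper-coloured roll, 150 (x) x 62 (y) mm, 94 mm high; origin under its centre. Leave alone.
Things that resemble listed ones, but are neither listed nor needed, are in the scene too. What is shaped like the filter but orange or turquoise is not meant.

How it is judged:
By the outcome, as a careful person would: the job done as asked, in the order asked, and still so for the second after the job is handed in, with the robot touching nothing.
It also fails if it takes over 67 s, if anything falls off the work surface, if the arm or the gripper's body presses on something with over 40 N, if the wrist force passes 120 N, or if a joint passes its speed limit or range.

## Robot

A 7-joint arm with a two-finger parallel gripper is mounted at the origin on the work surface. World frame = base frame: x ahead of the robot, y to its left, z up, the work surface at z = 0. Lengths are in m, angles in rad, forces in N, time in s.
With the tool pointing down it reaches from about 0.425 to 0.825 m from the base axis. Payload 3.6 kg.
Tool frame: the origin (TCP) lies where the fingers leave the gripper's body, on its centre line; the fingertips stand 73 mm ahead of it and the grasp point (between the pads) lies 54 mm ahead of it; z points along the fingers, y is the line along which they close (so a half turn about z gives the same grasp; the last joint's range is limited). The gripper opens to 85 mm and grips with 20 to 120 N. Pads are 22 mm wide; open, the fingers measure 114 mm over their backs; the gripper's body (76 mm by 85 mm) begins 54 mm behind the grasp point. The pads swing forward as they close: fully open they stand 13 mm farther back than shut.
Start: joints at [1.204, 0.615, -0.013, 1.423, 0.008, 1.103, -0.04], TCP at [0.217, -0.613, 0.304] pointing down, gripper open.
Joint ranges: [-3.12, 3.12], [-0.3, 2.06], [-1.34, 1.32], [0.26, 2.42], [-1.36, 4.5], [0.01, 1.98], [-2.84, 2.84]. Speed limits (rad/s): [2.79, 2.79, 3.14, 3.14, 3.14, 3.14, 3.14].

## Interface

Orientations are given as a unit quaternion [x, y, z, w].
In Python, from station import arm, snapshot, camera_info, ticket gives the robot as it stands. Calls block until the motion is done:
- arm.movep(position, orientation): joint-space move of the TCP to a pose.
- arm.line_to(position, velocity=0.15, ori=None): straight line of the TCP; ori=None keeps the orientation; velocity is the mean speed in m/s.
- arm.move_j(angles): joint-space move.
- arm.move_gripper(opening, effort=None): opening from 0.0 (shut) to 1.0 (fully open); effort is the grip in N (None keeps the last); returns when the fingers have stopped.
- arm.pause(seconds).
- arm.ik(position, orientation): joint angles nearest the present ones, or None.
- snapshot(name): name is "scene" or "top"; returns the picture (400x640x3 uint8, blue, green, red); there is no depth.
- camera_info(name): a dict with "fx", "fy", "cx", "cy" (pixels), "R" (3x3) and "t" (3): a world point X has camera coordinates R X + t. Camera axes: x right, y down, z forward; pixel columns grow to the right and rows downward; lengths in m; the calibration is good to about 2 mm. A picture is of the moment at which its call begins. camera_info takes no time and is no camera call.
A pose or a line that the arm cannot do raises arm.MotionError and nothing moves.
- ticket.finish_job(): hands the job in; it is judged then, once.
Readings, each from a call of its own:
- arm.read_time(): time.
- arm.read_joint_positions(): joint angles.
- arm.read_dq(): joint speeds.
- arm.read_effort(): joint torques, N m.
- arm.read_tool_pos(): TCP position.
- arm.read_eef_rot(): TCP orientation.
- arm.read_ft_force(): force on the tool from outside, world axes, zero at the start.
- arm.read_wrist_torque(): the same for the moment, N m.
- arm.read_opening(): opening from 0.0 (shut) to 1.0 (fully open).
- arm.read_finger_force(): force on a finger pad.
Only numpy, scipy, OpenCV 4.12 (cv2) and the standard library are available. Lean on these libraries where they do the work, as an engineer would, in place of code of your own. Each camera call takes 0.05 s, during which the arm holds its last target. There are 200 camera calls.

## Working session

There is one attempt and no reset: what is moved stays moved. The work goes in short steps, each a Python script; the robot and the scene stay as the last script left them, time stands still between calls to the robot, and variables do not carry over. Pictures are saved under pics/ and viewed, at most 10 in all, crops included, and the job is handed in when it is done.

```bash
mkdir -p pics; ls
python3 - <<'E'
from station import arm,snapshot,camera_info
import cv2
for n in("scene","top"):
    cv2.imwrite(f"pics/{n}0.png",snapshot(n)); c=camera_info(n); print(n,c)
print(arm.read_eef_rot(),arm.read_tool_pos(),arm.read_opening())
E
```

```text
pics
scene {'fx': 391.970109654303, 'fy': 391.970109654303, 'cx': 313.7162162154388, 'cy': 195.9827518907073, 'R': array([[ 0.17309526,  0.98484281,  0.01107528],
       [ 0.7999044 , -0.13401216, -0.58497325],
       [-0.57462248,  0.11011526, -0.81097697]]), 't': array([-0.10778958, -0.35684868,  1.51460898])}
top {'fx': 386.5721218593615, 'fy': 386.5721218593615, 'cx': 320.8998557316432, 'cy': 195.4959189243784, 'R': array([[-0.00454155, -0.99995343, -0.00851548],
       [-0.99824642,  0.00503607, -0.05898067],
       [ 0.05902081,  0.00823268, -0.9982228 ]]), 't': array([0.04488753, 0.54003826, 1.29731807])}
[ 9.85595758e-01  1.69114327e-01 -1.98400465e-04 -1.14275645e-03] [ 0.2164868  -0.61233725  0.30284299] 0.9957711633041554
```

View pics/scene0.png

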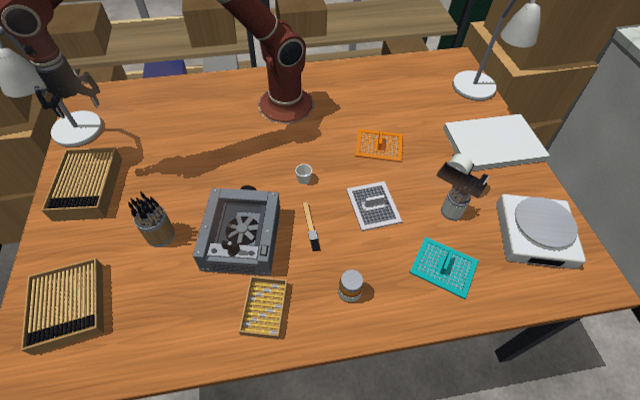

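View pics/top0.png

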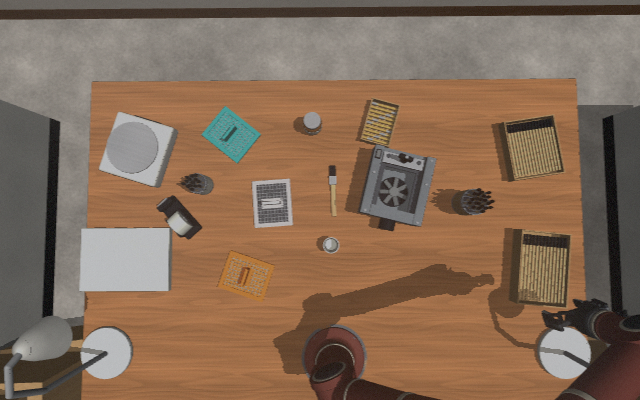

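The top view shows the extractor at about (397,185), with its bar and knob on the upper side (+x world) at about (405,158). The grey filter is at (272,203). The orange and turquoise panels are decoys.

Run:
```python
import cv2,numpy as np
t=cv2.imread("pics/top0.png");s=cv2.imread("pics/scene0.png")
a=cv2.resize(t[135:235,345:445],(600,600),interpolation=cv2.INTER_CUBIC)
b=cv2.resize(t[170:240,237:307],(200,200),interpolation=cv2.INTER_CUBIC)
c=cv2.resize(s[175:235,335:415],(200,150),interpolation=cv2.INTER_CUBIC)
o=np.zeros((600,800,3),np.uint8);o[:,:600]=a;o[:200,600:]=b;o[200:350,600:]=c
cv2.imwrite("pics/crop1.png",o)
cv2.imwrite("pics/crop2.png",cv2.resize(s[175:285,185:295],(600,600),interpolation=cv2.INTER_CUBIC))
```

```text
(no output)
```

View pics/crop1.png

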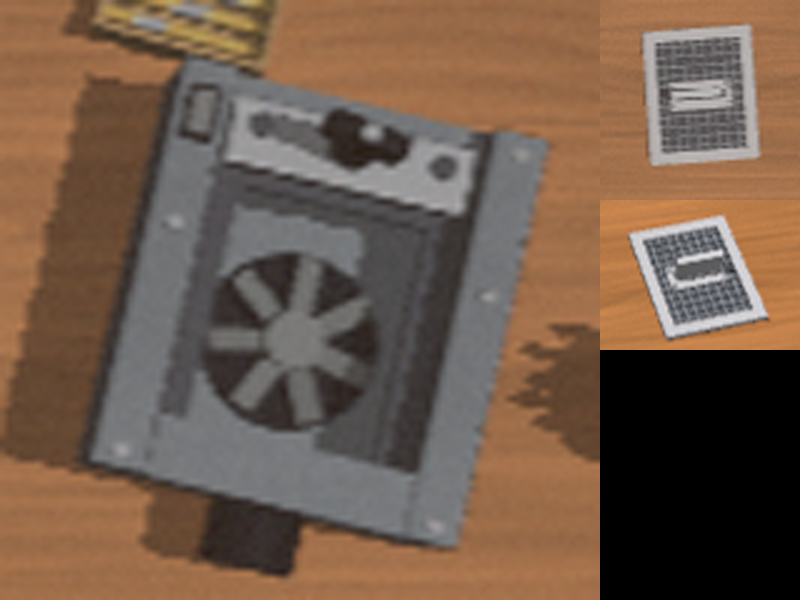

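View pics/crop2.png

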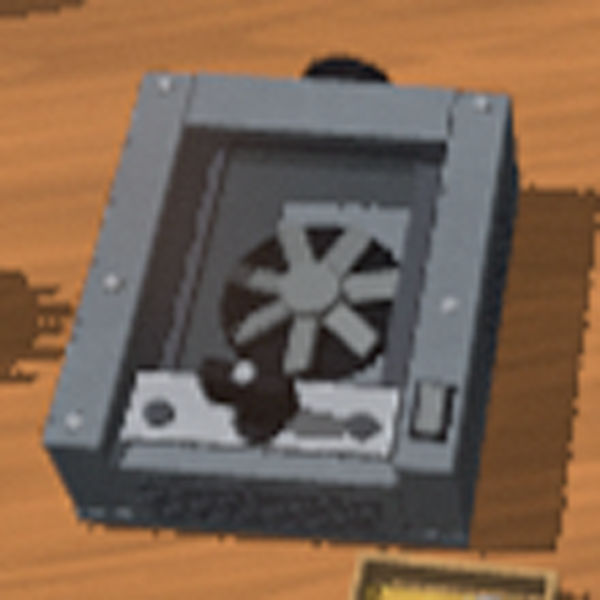

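Extractor top corners in the top crop: (185,60), (548,143), (458,547) and (88,462). In the scene crop: (455,472), (45,445), (140,72) and (513,95). The light bar carries the wing knob, which lies along it at top crop (365,138). The filter is nearly aligned with world x, with its tab at its centre.

```bash
cat > h.py <<'E'
import numpy as np, cv2
from station import arm,snapshot,camera_info,ticket
from scipy.spatial.transform import Rotation as Ro
C={n:camera_info(n) for n in("scene","top")}
def ray(n,p):
    c=C[n];d=c["R"].T@[(p[0]-c["cx"])/c["fx"],(p[1]-c["cy"])/c["fy"],1];return -c["R"].T@c["t"],d
def onz(n,p,z):
    o,d=ray(n,p);return o+d*(z-o[2])/d[2]
def tri(p,q):
    o,d=ray("top",p);a,b=ray("scene",q);s=np.linalg.lstsq(np.c_[d,-b],a-o,rcond=None)[0]
    u,v=o+d*s[0],a+b*s[1];return (u+v)/2,np.linalg.norm(u-v)
def proj(n,X):
    c=C[n];k=c["R"]@X+c["t"];return np.array([c["fx"]*k[0]/k[2]+c["cx"],c["fy"]*k[1]/k[2]+c["cy"]])
def Rz(a):return Ro.from_euler("z",a).as_matrix()
def Ry(a):return Ro.from_euler("y",a).as_matrix()
def tool(Robj,flip=1):
    "tool gripping along the object's x, fingers along its -z"
    y=flip*Robj[:,0];z=-Robj[:,2];return Ro.from_matrix(np.c_[np.cross(y,z),y,z]).as_quat()
def tcp(Robj,g):return np.asarray(g)+Robj[:,2]*0.054
E
cat > m.py <<'E'
from h import *
T=[(345+u/6,135+v/6) for u,v in[(185,60),(548,143),(458,547),(88,462)]]
S=[(185+u*110/600,175+v*110/600) for u,v in[(455,472),(45,445),(140,72),(513,95)]]
P=[]
for a,b in zip(T,S):
    p,e=tri(a,b);f=onz("top",a,.096);g=onz("scene",b,.096);print(p.round(4),e.round(4),f.round(4),g.round(4));P.append((f+g)/2)
P=np.array(P);print("sides",[np.linalg.norm(P[i]-P[(i+1)%4]).round(4) for i in range(4)])
v=(P[0]+P[1]-P[2]-P[3])[:2];w=(P[0]+P[3]-P[1]-P[2])[:2];print("yaw",np.arctan2(v[1],v[0]),np.arctan2(-w[0],w[1]),"centre",P.mean(0))
# lip edge, bar edge middle
yaw=np.arctan2(v[1],v[0])
R=Rz(yaw)[:2,:2];c=P.mean(0)[:2]
def loc(n,u,v,z):
    p=(345+u/6,135+v/6) if n=="top" else (185+u*110/600,175+v*110/600)
    return (R.T@(onz(n,p,z)[:2]-c)).round(4)
print("lip top",loc("top",165,415,.096),loc("top",415,470,.096),"scene",loc("scene",185,128,.096),loc("scene",447,145,.096))
print("bar edge",loc("top",225,160,.083),loc("top",463,214,.083),"scene",loc("scene",140,372,.083),loc("scene",398,388,.083))
print("knob",loc("top",365,138,.13),loc("scene",250,395,.117))
for n,(y0,y1,x0,x1) in {"top":(165,240,240,305),"scene":(175,235,340,410)}.items():
    im=cv2.imread(f"pics/{n}0.png")[y0:y1,x0:x1]
    sat=cv2.cvtColor(im,cv2.COLOR_BGR2HSV)[...,1];m=(sat<70).astype(np.uint8)
    m=cv2.morphologyEx(m,cv2.MORPH_CLOSE,np.ones((3,3)))
    k=max(cv2.findContours(m,cv2.RETR_EXTERNAL,cv2.CHAIN_APPROX_NONE)[0],key=cv2.contourArea)
    w=np.array([onz(n,(p[0,0]+x0,p[0,1]+y0),.008)[:2] for p in k])
    (cc,sz,an)=cv2.minAreaRect((w*1000).astype(np.float32));print("filter",n,cc,sz,an)
E
python3 m.py
```

```text
[ 0.6996 -0.1363  0.0835] 0.0019 [ 0.6971 -0.1355  0.096 ] [ 0.7061 -0.135   0.096 ]
[ 0.6529 -0.3302  0.0852] 0.0025 [ 0.6512 -0.3283  0.096 ] [ 0.6592 -0.3264  0.096 ]
[ 0.4364 -0.2779  0.0898] 0.0003 [ 0.4366 -0.2762  0.096 ] [ 0.4413 -0.2769  0.096 ]
[ 0.4826 -0.0813  0.0866] 0.0019 [ 0.4823 -0.0814  0.096 ] [ 0.4898 -0.0807  0.096 ]
sides [np.float64(0.1977), np.float64(0.2221), np.float64(0.2011), np.float64(0.2223)]
yaw -0.23867742332953779 -0.23677675997384134 centre [ 0.57044717 -0.20505401  0.096     ]
lip top [-0.0811  0.0653] [-0.0789 -0.0699] scene [-0.0736 -0.0686] [-0.0728  0.0709]
bar edge [0.0613 0.0632] [ 0.0623 -0.0678] scene [ 0.0657 -0.0646] [0.0656 0.0642]
knob [0.0809 0.0005] [0.0923 0.001 ]
filter top (516.7516479492188, 210.06626892089844) (160.69569396972656, 132.18687438964844) 3.791062831878662
filter scene (519.84912109375, 207.8489990234375) (164.27993774414062, 132.73049926757812) 3.9499740600585938
```

```bash
cat >> h.py <<'E'
EO=np.array([.5636,-.2034,0]);EY=-.238;RE=Rz(EY)
FO=np.array([.518,.209,0]);FY=.0675
def ex(x,y,z):return EO+RE@[x,y,z]
def kpose(q,dz=.004,flip=1,up=0):
    R=Rz(EY-q);return tcp(R,ex(.094,0,.117+q*.00318+dz+up)),tool(R,flip)
def fpose(p,tilt,flip=1,Rb=None,gh=.031):
    "TCP for filter origin p (world); tilt = +x edge up"
    R=(RE if Rb is None else Rb)@Ry(-tilt);p=np.asarray(p)+R[:,2]*gh;return tcp(R,p),tool(R,flip)
E
python3 - <<'E'
from h import *
for f in(1,-1):
    for n,(p,o) in {"k0":kpose(.1,flip=f),"k0up":kpose(.1,flip=f,up=.08),"k1":kpose(1.36,flip=f),"k1up":kpose(1.36,flip=f,up=.1),"fg":fpose(FO,0,f,Rz(FY)),"fup":fpose(FO+[0,0,.16],0,f,Rz(FY)),"tilt":fpose(ex(-.01,0,.15),.3,f),"flat":fpose(ex(-.015,0,.07),0,f),"seat":fpose(ex(0,0,.07),0,f)}.items():
        q=arm.ik(p,o);print(f,n,np.round(p,3),None if q is None else np.round(q,2))
E
```

```text
1 k0 [ 0.655 -0.226  0.175] [ 0.42  0.82 -0.22  1.42  0.2   0.93 -0.2 ]
1 k0up [ 0.655 -0.226  0.255] [ 0.43  0.74 -0.24  1.34  0.18  1.09 -0.18]
1 k1 [ 0.655 -0.226  0.179] [ 0.27  0.8   0.05  1.42 -0.05  0.92 -1.26]
1 k1up [ 0.655 -0.226  0.279] [ 0.28  0.71  0.03  1.31 -0.02  1.12 -1.28]
1 fg [0.518 0.209 0.085] [-0.24  0.79 -0.3   1.88  0.42  0.53 -0.75]
1 fup [0.518 0.209 0.245] [ 0.08  0.66 -0.82  1.75  0.57  0.98 -0.9 ]
1 tilt [ 0.529 -0.195  0.231] [ 0.51  0.5  -0.26  1.96  0.28  0.41 -0.18]
1 flat [ 0.549 -0.2    0.155] [ 0.47  0.71 -0.26  1.77  0.26  0.7  -0.17]
1 seat [ 0.564 -0.203  0.155] [ 0.47  0.72 -0.26  1.72  0.26  0.73 -0.16]
-1 k0 [ 0.655 -0.226  0.175] [ 0.01  0.87  0.57  1.43 -0.51  0.99 -2.78]
-1 k0up [ 0.655 -0.226  0.255] [-0.19  0.97  1.13  1.36 -0.87  1.34 -2.53]
-1 k1 [ 0.655 -0.226  0.179] [ 0.64  0.89 -0.69  1.4   0.6   1.06  1.39]
-1 k1up [ 0.655 -0.226  0.279] [ 0.65  0.8  -0.73  1.3   0.53  1.24  1.45]
-1 fg [0.518 0.209 0.085] [ 0.2   1.1  -1.15  1.86  1.19  1.07  1.75]
-1 fup [0.518 0.209 0.245] [ 0.22  0.8  -1.15  1.75  0.8   1.15  2.03]
-1 tilt [ 0.529 -0.195  0.231] [ 0.04  0.52  0.41  1.97 -0.58  0.45 -2.51]
-1 flat [ 0.549 -0.2    0.155] [ 0.01  0.75  0.5   1.78 -0.51  0.74 -2.6 ]
-1 seat [ 0.564 -0.203  0.155] [ 0.01  0.77  0.51  1.74 -0.51  0.77 -2.61]
```

Run:
```python
from h import *
arm.movep(*kpose(.1,up=.14)); arm.move_gripper(.55)
p,o=kpose(.1);arm.line_to(p+[0,0,.03],.2);arm.line_to(p,.06);print("f",arm.read_ft_force().round(1),arm.read_time())
arm.move_gripper(0,effort=40);print("open",arm.read_opening(),arm.read_finger_force(),arm.read_ft_force().round(1),arm.read_wrist_torque().round(2),arm.read_time())
cv2.imwrite("pics/k1.png",np.vstack([cv2.resize(snapshot(n)[y:y+100,x:x+130],(780,600))[:300 if 0 else 600] for n,x,y in(("scene",170,170),)]))
```

```text
f [-0.4  0.4  0.2] 4.0167
open 0.14776150850705433 44.24768328666687 [-0.7  0.5  1.2] [ 0.07  0.07 -0.04] 4.4167
```

View pics/k1.png

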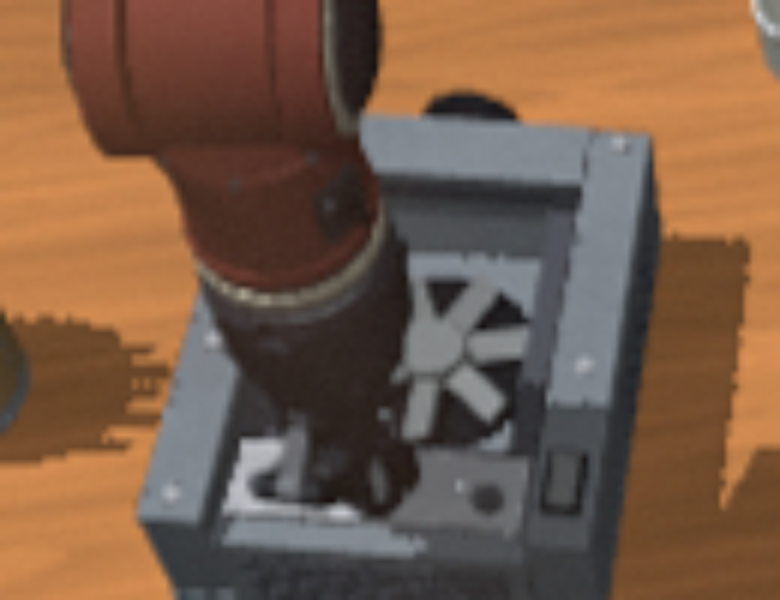

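The fingers close at 12.6 mm on the wing, around (370,480) in the crop, with almost no side force. The knob is gripped, so I'll turn it clockwise.

Run:
```python
from h import *
for q in(.5,.95,1.36):
    p,o=kpose(q);d=np.linalg.norm(p-arm.read_tool_pos());t=arm.read_time()
    arm.line_to(p,max(d,1e-3)/1.2,ori=o)
    print(q,arm.read_time()-t,arm.read_opening(),arm.read_ft_force().round(1),arm.read_wrist_torque().round(2),(arm.read_tool_pos()-p).round(4))
print(Ro.from_quat(arm.read_eef_rot()).as_euler("xyz"),Ro.from_quat(o).as_euler("xyz"))
arm.move_gripper(.5);p,o=kpose(1.36,up=.12);arm.line_to(p,.25)
arm.move_gripper(.6)
t,o=fpose(FO,0,1,Rz(FY));arm.movep(t+[0,0,.14],o);print(arm.read_time(),arm.read_joint_positions().round(2))
for n in("top","scene"):cv2.imwrite(f"pics/{n}2.png",snapshot(n))
a=cv2.resize(cv2.imread("pics/top2.png")[140:240,350:440],(400,444),interpolation=2);b=cv2.resize(cv2.imread("pics/scene2.png")[180:280,190:290],(400,400),interpolation=2)
o=np.zeros((444,800,3),np.uint8);o[:,:400]=a;o[:400,400:]=b;cv2.imwrite("pics/k2.png",o)
```

```text
0.5 0.5749999999999993 0.14459451056001246 [-0.4 -1.1  2.5] [-0.07  0.02 -0.14] [ 0.0002 -0.0003  0.0003]
0.95 0.625 0.1411787506253199 [ 0.4 -0.7  2.1] [-0.23 -0.02 -0.07] [ 0.0003 -0.0005  0.0004]
1.36 0.5833000000000004 0.14353816907420208 [ 0.8 -2.4  3.4] [-0.47 -0.15 -0.1 ] [ 0.0003 -0.0007  0.0004]
[ 3.14066572e+00 -1.50465721e-03 -2.59407673e-02] [ 3.14159265  0.         -0.02720367]
9.225 [-0.23  0.58 -0.29  1.78  0.22  0.81 -0.56]
```

View pics/k2.png

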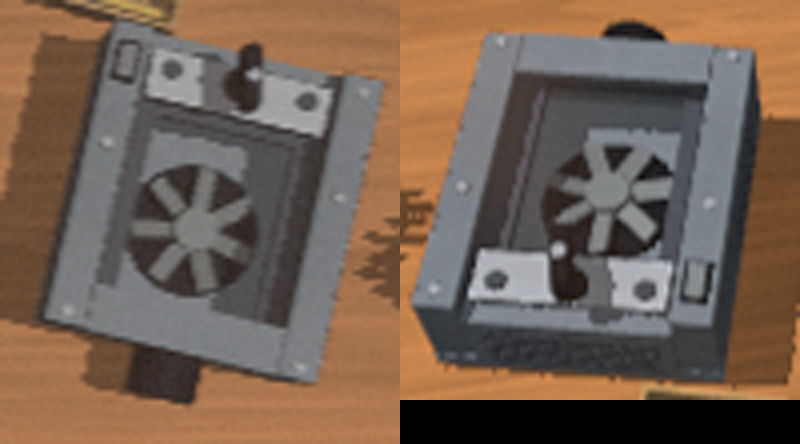

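The wing now points along extractor x (crop (245,80)), so the bar is raised. Next is grasping the tab.

Run:
```python
from h import *
t,o=fpose(FO,0,1,Rz(FY))
arm.line_to(t+[0,0,.03],.2);arm.line_to(t,.06);print(arm.read_ft_force().round(1))
arm.move_gripper(0,effort=70);print("open",arm.read_opening(),arm.read_finger_force(),arm.read_ft_force().round(1))
arm.line_to(t+[0,0,.02],.1);print(arm.read_ft_force().round(1),arm.read_wrist_torque().round(2))
arm.line_to(t+[0,0,.17],.25)
p,o=fpose(ex(.01,0,.19),0);arm.movep(p,o)
print(arm.read_time(),arm.read_opening(),arm.read_ft_force().round(1),arm.read_wrist_torque().round(2),arm.read_joint_positions().round(2))
for n in("top","scene"):cv2.imwrite(f"pics/{n}3.png",snapshot(n))
a=cv2.resize(cv2.imread("pics/top3.png")[130:240,340:450],(400,400),interpolation=2);b=cv2.resize(cv2.imread("pics/scene3.png")[130:280,160:310],(400,400),interpolation=2)
cv2.imwrite("pics/k3.png",np.hstack([a,b]))
```

```text
[0.2 0.4 0.6]
open 0.10914850779815055 69.15659308433533 [-0.2  0.2  2.7]
[-0.1 -0.3 -2.8] [-0.01  0.01 -0.04]
13.775 0.10871902364053479 [ 0.1  0.2 -3.8] [ 0.02  0.   -0.01] [ 0.44  0.59 -0.23  1.58  0.15  0.99 -0.06]
```

View pics/k3.png

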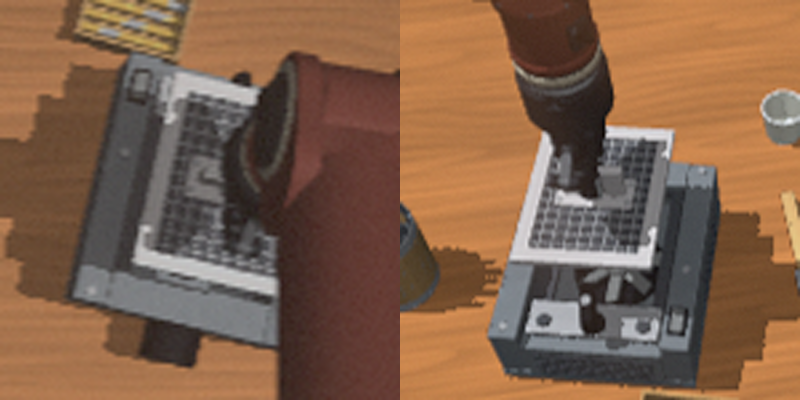

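The filter hangs level in the gripper above the extractor. In the scene half its corners are about (148,130), (275,130), (252,268) and (111,262). I'll check its lateral offset.

Run:
```python
from h import *
f=lambda n,p,z:(RE.T@(onz(n,p,z)-EO)).round(4)
s=[f("scene",((u+.5)/2.667-.5+160,(v+.5)/2.667-.5+130),.198) for u,v in[(148,130),(275,130),(252,268),(111,262)]]
print(s,np.mean(s,0)); print([f("top",((u+.5)/3.636-.5+340,(v+.5)/3.636-.5+130),.198) for u,v in[(178,72),(135,262)]])
# path check
for x,z,t in[(-.0,.15,.3),(.0,.12,.3),(-.01,.11,.3),(-.017,.1,.3)]:print(arm.ik(*fpose(ex(x,0,z),t)) is not None)
```

```text
[array([-0.0603, -0.0582,  0.198 ]), array([-0.0695,  0.0681,  0.198 ]), array([0.091 , 0.0696, 0.198 ]), array([ 0.0938, -0.0595,  0.198 ])] [0.01375 0.005   0.198  ]
[array([0.0874, 0.0669, 0.198 ]), array([-0.0707,  0.0663,  0.198 ])]
True
True
True
True
```

```bash
cat >> h.py <<'E'
YO=-.0035
def cpose(xc,zc,t):
    "TCP with the filter's lower -x edge at (xc,zc) in the extractor, tilt t"
    return fpose(ex(xc+.08*np.cos(t),YO,zc+.08*np.sin(t)),t)
def F():return RE.T@arm.read_ft_force()
def go(xc,zc,t,T=.5):
    p,o=cpose(xc,zc,t);d=np.linalg.norm(p-arm.read_tool_pos());arm.line_to(p,max(d,5e-4)/T,ori=o);return F()
E
python3 - <<'E'
from h import *
for a in[(-.06,.14,.5),(-.06,.078,.5),(-.073,.0745,.5),(-.084,.073,.48),(-.088,.073,.4),(-.092,.073,.28)]:
    q=arm.ik(*cpose(*a));print(a,None if q is None else q.round(2))
    if q is None: raise SystemExit
arm.movep(*cpose(-.06,.14,.5));b=F();print("base",b.round(1))
for a in[(-.06,.085,.5),(-.06,.0775,.5),(-.073,.0755,.5),(-.082,.074,.48)]:
    f=go(*a,T=.6)-b;print(a,f.round(1),arm.read_wrist_torque().round(2))
    if np.linalg.norm(f)>12:break
print(arm.read_time())
cv2.imwrite("pics/k4.png",np.hstack([cv2.resize(snapshot("scene")[150:280,170:300],(500,500),interpolation=2)]))
E
```

```text
(-0.06, 0.14, 0.5) [ 0.47  0.44 -0.18  2.05  0.21  0.16 -0.11]
(-0.06, 0.078, 0.5) [ 0.85  0.66 -0.77  2.1   1.61  0.4  -1.42]
(-0.073, 0.0745, 0.5) [ 0.96  0.73 -0.96  2.13  1.67  0.54 -1.45]
(-0.084, 0.073, 0.48) [ 0.96  0.72 -0.96  2.15  1.64  0.54 -1.43]
(-0.088, 0.073, 0.4) [ 0.42  0.55 -0.12  2.1   0.24  0.1  -0.14]
(-0.092, 0.073, 0.28) [ 0.44  0.58 -0.16  2.    0.23  0.29 -0.13]
base [ 0.8 -0.2 -3.3]Traceback (most recent call last):
  File "<stdin>", line 7, in <module>
  File "h.py", line 34, in go
    p,o=cpose(xc,zc,t);d=np.linalg.norm(p-arm.read_tool_pos());arm.line_to(p,max(d,5e-4)/T,ori=o);return F()
                                                               ~~~~~~~~~~~^^^^^^^^^^^^^^^^^^^^^^^
station.MotionError: the arm cannot follow that straight line within its joint ranges
```

Run:
```python
from h import *
for t in(.40,.42,.44,.46):
  for a in[(-.06,.12),(-.06,.10),(-.06,.085),(-.06,.0775),(-.073,.0755),(-.084,.074)]:
    q=arm.ik(*cpose(*a,t));print(t,a,None if q is None else q.round(2)[[0,3,5,6]])
```

```text
0.4 (-0.06, 0.12) [ 0.46  1.98  0.27 -0.11]
0.4 (-0.06, 0.1) [ 0.44  2.    0.22 -0.12]
0.4 (-0.06, 0.085) [ 0.43  2.02  0.18 -0.12]
0.4 (-0.06, 0.0775) [ 0.42  2.02  0.16 -0.13]
0.4 (-0.073, 0.0755) [ 0.42  2.06  0.13 -0.13]
0.4 (-0.084, 0.074) [ 0.42  2.09  0.11 -0.13]
0.42 (-0.06, 0.12) [ 0.46  2.    0.24 -0.11]
0.42 (-0.06, 0.1) [ 0.44  2.02  0.18 -0.12]
0.42 (-0.06, 0.085) [ 0.42  2.04  0.14 -0.13]
0.42 (-0.06, 0.0775) [ 0.42  2.04  0.12 -0.13]
0.42 (-0.073, 0.0755) [ 0.42  2.08  0.1  -0.13]
0.42 (-0.084, 0.074) [ 0.41  2.11  0.07 -0.13]
0.44 (-0.06, 0.12) [ 0.45  2.02  0.2  -0.12]
0.44 (-0.06, 0.1) [ 0.43  2.04  0.15 -0.12]
0.44 (-0.06, 0.085) [ 0.42  2.05  0.11 -0.13]
0.44 (-0.06, 0.0775) [ 0.41  2.06  0.09 -0.13]
0.44 (-0.073, 0.0755) [ 0.41  2.1   0.06 -0.14]
0.44 (-0.084, 0.074) [ 0.41  2.12  0.04 -0.14]
0.46 (-0.06, 0.12) [ 0.45  2.04  0.17 -0.12]
0.46 (-0.06, 0.1) [ 0.43  2.06  0.12 -0.13]
0.46 (-0.06, 0.085) [ 0.42  2.07  0.07 -0.13]
0.46 (-0.06, 0.0775) [ 0.41  2.08  0.05 -0.14]
0.46 (-0.073, 0.0755) [ 0.41  2.11  0.03 -0.14]
0.46 (-0.084, 0.074) [ 0.49  2.14  0.06 -1.36]
```

t = 0.44 is feasible throughout, and the far edge clears the wing by about 10 mm.

Run:
```python
from h import *
b=np.array([.8,-.2,-3.3]);go(-.06,.11,.44)
for a in[(-.06,.085,.44),(-.06,.0775,.44),(-.073,.0755,.44),(-.083,.0745,.42)]:
    f=go(*a,T=.5)-b;print(a,f.round(1),arm.read_wrist_torque().round(2))
    if np.linalg.norm(f)>12:break
print(arm.read_time(),arm.read_opening())
cv2.imwrite("pics/k4.png",np.hstack([cv2.resize(snapshot("scene")[150:280,170:300],(400,400),interpolation=2),cv2.resize(snapshot("top")[130:240,340:450],(400,400),interpolation=2)]))
```

```text
(-0.06, 0.085, 0.44) [-0.7  0.8  0.2] [ 0.17  0.83 -0.  ]
(-0.06, 0.0775, 0.44) [-1.8  0.4 -0.8] [ 0.18  0.8  -0.01]
(-0.073, 0.0755, 0.44) [-0.8  0.5  0.5] [0.17 0.78 0.  ]
(-0.083, 0.0745, 0.42) [-0.6  0.8 -0.7] [ 0.21  0.76 -0.01]
17.9333 0.10555410716486499
```

View pics/k4.png

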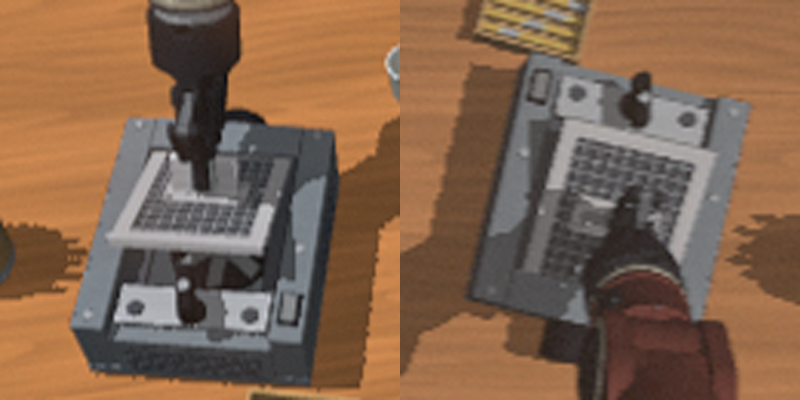

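The far edge of the filter sits raised in front of the bar, clear of the knob, and the near edge is under the lip with no contact force. Next I reduce the tilt and feel for the back wall.

Run:
```python
from h import *
b=np.array([.2,.3,-3.5])
for a in[(-.087,.0735,.36),(-.0905,.073,.28)]:
    f=go(*a,T=.5)-b;print(a,f.round(1))
    if np.linalg.norm(f)>10:raise SystemExit
b=F();x=-.0905
while x>-.104:
    x-=.001;f=go(x,.073,.28,T=.12)-b
    if f[0]>6:break
print("wall",x,f.round(1),arm.read_wrist_torque().round(2),arm.read_time())
```

```text
(-0.087, 0.0735, 0.36) [-0.7 -1.2  0.4]
(-0.0905, 0.073, 0.28) [-1.2 -0.2  0.3]
wall -0.0995 [ 7.3 -0.8 -1.5] [-0.38 -0.69 -0.19] 21.825
```

Run:
```python
from h import *
b=np.array([-.8,.1,-3.3]);x=-.0972
for t in(.28,.2,.12,.05,0):
    f=go(x,.0725,t,T=.35)-b;print(t,f.round(1),arm.read_wrist_torque().round(2))
    if np.linalg.norm(f)>15:raise SystemExit
z=.0725
while z>.067:
    z-=.0007;f=go(x,z,0,T=.1)-b
    if f[2]>5:break
print("z",z,f.round(1))
z+=.0005
while x<-.07:
    x+=.001;f=go(x,z,0,T=.12)-b
    if -f[0]>9:break
print("stop",x,f.round(1),arm.read_wrist_torque().round(2),arm.read_time())
cv2.imwrite("pics/k5.png",np.hstack([cv2.resize(snapshot("scene")[180:280,190:290],(400,400),interpolation=2),cv2.resize(snapshot("top")[135:235,345:445],(400,400),interpolation=2)]))
```

```text
0.28 [5.7 0.  0.6] [-0.21 -0.41 -0.21]
0.2 [ 4.2  0.  -0.1] [-0.13 -0.5  -0.17]
0.12 [ 2.4  0.1 -1.8] [-0.04 -0.34 -0.1 ]
0.05 [ 2.1  0.1 -0.6] [ 0.01  0.02 -0.05]
0 [ 1.2  0.8 -0.2] [-0.02  0.04 -0.1 ]
z 0.06969999999999997 [-1.5  0.4  7.5]
stop -0.07619999999999998 [-10.3   0.4  14.3] [ 0.5   1.53 -0.18] 30.8083
```

View pics/k5.png

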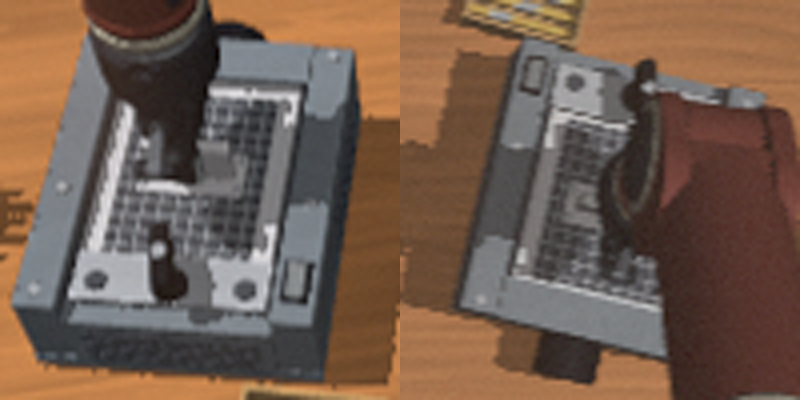

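The filter lies flat with its front edge at the bar and level all round. I'll check the actual pose against the command.

Run:
```python
from h import *
R=Ro.from_quat(arm.read_eef_rot()).as_matrix();p=arm.read_tool_pos()
print("filter origin in ext", (RE.T@(p+R[:,2]*.085-EO)).round(4), "axes in ext",(RE.T@R).round(3).tolist(),F().round(1),arm.read_opening())
```

```text
filter origin in ext [-0.0003 -0.0033  0.0705] axes in ext [[0.001, 1.0, -0.008], [1.0, -0.001, 0.0], [0.0, -0.008, -1.0]] [-11.4  -0.2  11.6] 0.10624534638896037
```

Run:
```python
from h import *
go(-.0785,.0705,0,T=.2);print(F().round(1))
arm.move_gripper(.45)
p=arm.read_tool_pos();arm.line_to(p+[0,0,.1],.25)
arm.movep(*kpose(1.36,up=.06));p,o=kpose(1.36);arm.line_to(p+[0,0,.02],.2);arm.line_to(p,.06)
arm.move_gripper(0,effort=50);print(arm.read_opening(),arm.read_ft_force().round(1),arm.read_wrist_torque().round(2),arm.read_time())
q=1.36
def turn(q,T):
    p,o=kpose(q);d=np.linalg.norm(p-arm.read_tool_pos());arm.line_to(p,max(d,4e-4)/T,ori=o)
    a=Ro.from_quat(arm.read_eef_rot()).as_euler("xyz")[2];k=(Ro.from_quat(o).as_euler("xyz")[2]-a);print(round(q,2),"lag",round(k,3),arm.read_ft_force().round(1),arm.read_wrist_torque().round(2));return arm.read_wrist_torque()[2]
for q in(1.0,.7,.55):turn(q,.8)
while q>.3:
    q-=.03
    if abs(turn(q,.2))>.4:break
print(arm.read_time(),arm.read_opening())
```

```text
[-5.9  0.6  5.3]
0.1403659947695947 [ 0.9 -0.9  0.4] [-0.12 -0.   -0.02] 34.6583
1.0 lag 0.001 [-0.4 -0.7  2.8] [-0.21  0.05  0.18]
0.7 lag 0.002 [ 0.  -2.5  3.8] [-0.22  0.08  0.18]
0.55 lag 0.003 [-1.3 -1.4  4.7] [-0.25  0.26  0.09]
0.52 lag 0.003 [-0.5 -1.4  5.1] [-0.33  0.23  0.1 ]
0.49 lag 0.003 [-1.3 -1.7  4.5] [-0.28  0.21  0.1 ]
0.46 lag 0.003 [-1.3 -1.3  5.5] [-0.28  0.24  0.06]
0.43 lag 0.004 [-0.9 -2.2  5.7] [-0.23  0.29 -0.02]
0.4 lag 0.004 [-2.5 -1.1  5.9] [-0.19  0.31 -0.03]
0.37 lag 0.004 [-1.7 -1.3  6.8] [-0.25  0.33 -0.12]
0.34 lag 0.004 [-2.  -1.2  7.1] [-0.22  0.32 -0.15]
0.31 lag 0.005 [-1.1 -0.9  7.2] [-0.23  0.41 -0.16]
0.28 lag 0.005 [-2.5 -0.6  7.8] [-0.15  0.4  -0.24]
38.2167 0.14476187185521774
```

Run:
```python
from h import *
arm.move_gripper(.5);p=arm.read_tool_pos();arm.line_to(p+[0,0,.12],.25)
t,o=fpose(ex(-.05,.3,.25),0);arm.movep(t,o);print(arm.read_time())
T=snapshot("top");S=snapshot("scene");cv2.imwrite("pics/top6.png",T);cv2.imwrite("pics/scene6.png",S)
cv2.imwrite("pics/k6.png",np.hstack([cv2.resize(S[180:280,190:290],(400,400),interpolation=2),cv2.resize(T[135:235,345:445],(400,400),interpolation=2)]))
```

```text
40.5083
```

View pics/k6.png

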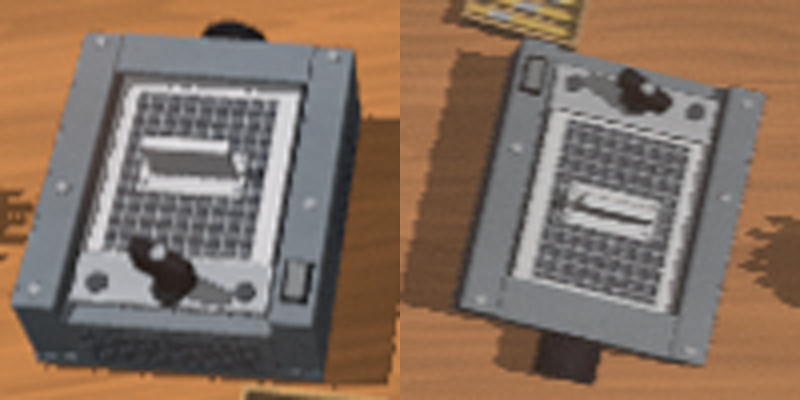

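The filter is flat under the bar and lip, centred between the cheeks. The wing is turned back to about 20° from the bar. A numeric check of the wing angle comes before handing in.

Run:
```python
from h import *
for f in("0","2","6"):
    im=cv2.imread(f"pics/top{f}.png");x0,y0=395,145
    m=(im[y0:y0+22,x0:x0+22].max(2)<52).astype(np.uint8)
    n,l,s,c=cv2.connectedComponentsWithStats(m);k=1+s[1:,4].argmax()
    w=np.array([onz("top",(u+x0,v+y0),.13)[:2] for v,u in np.argwhere(l==k)])
    e,V=np.linalg.eigh(np.cov(w.T));d=V[:,1];print(f,len(w),e, "knob",(EY-np.arctan2(-d[0],d[1])+np.pi/2)%np.pi-np.pi/2)
g=lambda u,v:(RE.T@(onz("top",((u-400+.5)/4-.5+345,(v+.5)/4-.5+135),.078)-EO)).round(4)
print(g(550,112),g(512,277),g(703,148),g(668,313))
```

```text
0 42 [2.20889518e-05 1.07598482e-04] knob 0.2862327462223946
2 24 [1.20009635e-05 9.71814796e-05] knob 1.2268856046649734
6 26 [1.43127224e-05 1.19919647e-04] knob 0.3111871428159074
[0.066  0.0631 0.078 ] [-0.0719  0.0631  0.078 ] [ 0.0658 -0.064   0.078 ] [-0.0711 -0.0655  0.078 ]
```

```bash
python3 -c "
from station import ticket;print(ticket.finish_job())"
```

```text
the job is handed in; nothing more can be done
None
```

The filter is back in the extractor, tab up, drawn to the stop and under the lip and bar. The bar is screwed down onto it, with the knob at roughly 0.3–0.45 rad by camera. I handed the job in at about 40.5 s, and nothing else on the bench was handled.

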